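Reset the length stop, coming up to its index bolt from one side

TASK

Reset the sliding length stop on the bench to its index bolt. Its grip has slack in the carriage, so first back the carriage off, under the bolt and a good 25 mm clear of the bolt's flat face, then bring it up again from that side until the lug bears on the flat face with the slack all taken up; press it home with a steady push of 12 to 13 N on the grip for a second, and never press it there with more than 17 N. Let go without pulling the slack back, and leave the things round about where they are.

Things in the scene. Friction and masses are not known exactly. Their poses are not given: they have to be found in the camera images.
- stop_base: Fixed base: aluminium plate 135 x 270 x 10 mm, two steel guide rods along its y axis between grey end blocks 38 mm high. Origin: on the bench top, between the rods' middles; x away from the robot at yaw 0, y along the rods, z up. A grey bridge 68 mm high on its front edge (x -71 to -37 mm, y -37 to +25 mm) guides the index bolt.
- bolt_face (a point): Centre of the index bolt's flat face, which looks to the base's -y: in the base's frame x = -48, y = -15, z = 28 mm. Fixed to the base, axes as the base's. The lug's +y face belongs against it.
- index_bolt: Steel bolt 14 x 18 mm hanging from the bridge, tip at z = 22, knob on top at 98 mm; light spring, lifts 16 mm. Its -y side is flat and blocks the lug rigidly (at rest it takes the push less 0 to 3 N of drag); its +y side is bevelled at 45 degrees, so a lug moving to -y lifts it and passes under (about 3 N extra), and it drops again behind. Origin: bottom edge of the flat face.
- carriage: Dark steel block 80 x 70 mm, top 35 mm over the bench; steel lug in front (12 mm along y, top at 34 mm), aluminium fence plate behind, 50 mm high. Slides along the base's y only, drags 2 to 3 N, stays where left. Can go 49 mm to -y and 96 mm to +y of its place at the bolt; starts 45 to 85 mm to +y. Origin: at bench level, mid lug in y; axes as the base's.
- lug_face (a point): Centre of the lug's +y face, 6 mm to +y of the carriage's origin; axes as the base's. Its y in bolt_face's frame is 0 when the lug bears on the bolt, negative when backed off on the flat side.
- grip_point (a point): Middle of the grip, an upright black fin on the carriage: 16 mm thick along y, 32 mm along x, 38 to 82 mm over the bench; this point is at 62 mm, base x = +10 mm. Over 25 mm is free beside it above 40 mm. The grip has 10 mm of slack along y (drag under 1 N): its y in the carriage's frame is -5 mm when pulling the carriage to -y, +5 mm when pushing it to +y.
- sample_box: A bystander; leave it where it is. Small taped carton, 103 x 77 x 57 mm, behind the base. Origin: centre of its underside.
- tape_measure: A bystander; leave it where it is. Pocket tape measure, 42 x 76 x 67 mm, standing off the base's -y end. Origin: centre of its underside.
- calculator: A bystander; leave it where it is. Desk calculator, 118 x 70 x 15 mm, behind the base. Origin: centre of its underside.
- label_roll: A bystander; leave it where it is. Roll of white labels, 72 mm across, 50 mm high, standing off the base's +y end. Origin: centre of its underside.

How it is judged (in metres and radians):
On the way, in this order (a step that is already met when the one before it is completed fails the run):
1. the carriage is backed off under the bolt, its lug at least 15 mm clear on the flat (-y) side (y of lug_face in the frame of bolt_face below -0.015 m), for 0.1 s.
2. the carriage is brought up and pressed against the bolt's flat face with 8 to 15 N, the grip's slack taken up (contact force between index_bolt and carriage between 8 and 15 N and y of lug_face in the frame of bolt_face between -0.0015 and 0.002 m and y of grip_point in the frame of carriage above 0.0035 m), for 0.5 s.
At the end, for the whole second after the job is handed in: The lug stands at the bolt's flat face, within 1.5 mm of it on the -y side (and not more than 2 mm into it), the grip is on the +y side of its slack (its y in the carriage's frame above +3.5 mm), and the carriage is at rest (y of lug_face in the frame of bolt_face between -0.0015 and 0.002 m and y of grip_point in the frame of carriage above 0.0035 m and linear speed of carriage below 0.005 m/s); the robot touches nothing.
It fails at once if the carriage pressed on the bolt with more than 18 N (contact force between index_bolt and carriage above 18 N).
It fails at once if a bystander moved by more than 20 mm (distance of any of sample_box, tape_measure, calculator, label_roll from where it was at the start of the episode above 0.02 m).
It also fails if it takes over 53 s, if anything falls off the work surface, if the arm or the gripper's body presses on something with over 40 N, if the wrist force passes 120 N, or if a joint passes its speed limit or range.

ROBOT

A 6-joint arm with a two-finger parallel gripper is mounted at the origin on a cart in front of the work surface, level with it; the furniture and walls round the work are solid. World frame = base frame: x ahead of the robot, y to its left, z up, the work surface at z = 0. Lengths are in mm, angles in rad, forces in N, time in s.
With the tool pointing down it reaches from about 325 to 850 mm from the base axis. Payload 4.4 kg.
Tool frame: the origin (TCP) lies midway between the tips of the shut fingers; the grasp point (between the pads) lies 19 mm behind it (ctrl.pinch_z is the distance from the TCP to the grasp point, in mm); z points along the fingers, y is the line along which they close (so a half turn about z gives the same grasp; the last joint's range is limited). The gripper opens to 94 mm and grips with 3 to 60 N. Pads are 16 mm wide; open, the fingers measure 119 mm over their backs; the gripper's body (75 mm by 177 mm) begins 78 mm behind the grasp point.
Start: joints at [1.115, 0.207, 1.542, -0, 1.393, -0.15], TCP at [172.568, 548.495, 205.447] pointing down, gripper open.
Joint ranges: [-2.73, 2.73], [-0.86, 2.22], [0.23, 2.46], [-1.11, 4.25], [0.08, 2.63], [-2.82, 2.82]. Speed limits (rad/s): [2.79, 2.79, 3.14, 3.14, 3.14, 3.14].

INTERFACE

Orientations are given as a unit quaternion [x, y, z, w].
In Python, from bench import ctrl, viewer, order gives the robot as it stands. The module is installed in compiled form; this text tells all that it offers.
- The arm moves only by the shell command python3 -m jog 'ROWS' [FORCE]. ROWS is a JSON object of lists of equal length, an entry for each row: "linear": the shift along the tool's x, y, z in units of 30 mm (1.0 is 30 mm), a list of three; "rotation": the turn, a rotation vector about the tool's x, y, z in degrees, a list of three; "grip": the opening, from 0 (shut) to 1 (fully open). A call has 1 to 12 rows; each row shifts and turns the commanded pose from where the row before left it, along the tool's axes as they then stand; what a row does not reach is not made up. A row lasts 1/12 s, in which the tool goes at most 41.7 mm and 7.16 degrees, less where a joint would pass 70% of its speed; a pose out of reach is approached as far as the arm can. A call is refused whole if a number of a shift passes 1 or a number of a turn 7.16, either way. A call with a gripper value outside its range is refused whole. The fingers move at their own pace and stop on an object; FORCE is the grip in N (left out, the last holds). Time passes only in rows, so rows that do not move let the fingers close. It gives the time, the measured TCP pose, the force, the opening and the grip force at its end, in the units of the state.
- ctrl.observe(): the state, without advancing time (a new reading comes with each control period).
- viewer.get_image(name): name is "side" or "top" or "wrist"; returns (picture, depth): 420x560x3 uint8, red, green, blue; 420x560 float32, mm along the optical axis (not along the pixel's ray), 0 where there is no reading.
- viewer.calibration(name): a dict with "K" (3x3 intrinsics, pixels), "camera_from_world" (4x4, takes a point from world to camera coordinates). Camera axes: x right, y up, looking along -z (the intrinsics and any distortion apply to the point x, -y, -z); pixel columns grow to the right and rows downward; lengths in mm; the calibration is good to about 2 mm. A picture is of the moment at which its call begins: read the wrist's pose just before it. calibration takes no time and is no camera call; for the wrist camera it gives the pose at the moment of the call.
- order.finish_job(): hands the job in; it is judged then, once.
Trained networks look in the newest picture that a camera, given by its name, has taken for a name from the list of things; names that differ only in an ending like _2 or _b are one class to them, and where a whole thing is asked for, a point or a joint stands for the part that bears it (a point fixed in the world has none). Each returns a list of dicts, best first, with "p" (0 to 1); they miss things now and then, are a little off and sometimes report something else, mostly with a low value. They report only what shows in the picture. A call takes as long as a camera call.
- viewer.cut_out(camera, query): "pixels" (420x560 bool, what is visible of it) and "location" ([column, row] in pixels, amid what is visible of it).
The state is a dict: "t": time; "joint_positions": joint angles; "dq": joint speeds; "joint_torque": joint torques, N m; "eef_pos": TCP position; "orientation": TCP orientation; "force": force on the tool from outside, world axes, zero at the start; "torque": the same for the moment, N m; "opening": finger opening in mm; "finger_force": force on a finger pad.
Only numpy, scipy, OpenCV 4.12 (cv2) and the standard library are available. Lean on these libraries where they do the work, as an engineer would, in place of code of your own. Each camera call takes 0.05 s, during which the arm holds its last target. There are 200 camera calls.

## Working session

There is one attempt and no reset: what is moved stays moved. The work goes in short steps, Python scripts to look and compute and a shell command to move; the robot and the scene stay as the last step left them, time stands still between calls to the robot, and variables do not carry over. Pictures are saved under pics/ and viewed, at most 10 in all, crops included, and the job is handed in when it is done.

```bash
mkdir -p pics; cat > h.py <<'E'
from bench import ctrl, viewer, order
import numpy as np, cv2
def snap(n,f):
    im,d=viewer.get_image(n); cv2.imwrite(f'pics/{f}.png',im[:,:,::-1]); return im,d
def world(n,d,mask=None):
    c=viewer.calibration(n);K=c['K'];T=np.linalg.inv(c['camera_from_world'])
    v,u=np.nonzero((d>0)&(mask if mask is not None else True)); z=d[v,u]
    p=np.stack([(u-K[0][2])/K[0][0]*z,-(v-K[1][2])/K[1][1]*z,-z,np.ones_like(z)])
    return (T@p)[:3].T,u,v
E
python3 - <<'E'
from h import *
np.set_printoptions(precision=1,suppress=True)
s=ctrl.observe(); print(s['t'],s['eef_pos'],s['orientation'],s['opening'],s['force'],ctrl.pinch_z)
for n in('side','top'):
    im,d=snap(n,n+'0')
    c=viewer.calibration(n); print(n,np.linalg.inv(c['camera_from_world'])[:3])
    for q in('stop_base','carriage','grip_point','index_bolt','label_roll','tape_measure'):
        for r in viewer.cut_out(n,q)[:1]:
            P,u,v=world(n,d,np.array(r['pixels']))
            print(q,round(r['p'],2),r['location'],len(P), np.median(P,0) if len(P) else'',np.percentile(P,[2,98],axis=0) if len(P) else '')
E
```

```text
0.0 [172.2 547.8 204.3] [ 0.2  1.  -0.  -0. ] 94.2644279327729 [-0.9  0.6  1.7] 18.8
side [[   1.     0.    -0.1  483.5]
 [  -0.1    0.4   -0.9 -765.9]
 [   0.     0.9    0.4  430.5]]
carriage 0.63 [260.7, 198.2] 1187 [524.  110.7  34.8] [[471.2  84.2   7.6]
 [602.  157.   81. ]]
grip_point 0.71 [253.0, 190.3] 284 [511.2 108.6  60.8] [[496.  102.9  35.7]
 [527.7 141.6  81.7]]
index_bolt 0.48 [229.0, 198.5] 136 [457.4  41.8  73.9] [[451.3  38.2  23.9]
 [463.9  49.8  97.4]]
label_roll 0.62 [256.2, 177.1] 471 [523.2 252.9  46.2] [[487.6 119.   -0. ]
 [556.7 386.5  81.3]]
top [[ -0.    1.   -0.2 413.6]
 [ -1.   -0.   -0.   26.9]
 [ -0.    0.2   1.  975.3]]
stop_base 0.62 [274.1, 241.6] 7042 [496.7  57.1  12. ] [[432.  -73.3   6.5]
 [566.5 182.8  80.4]]
carriage 0.66 [245.8, 236.8] 1306 [507.  117.3  35.3] [[456.   83.8  14.9]
 [589.  153.4  82.8]]
grip_point 0.43 [249.6, 230.6] 166 [511.1 110.8  79.9] [[496.3  99.2  36.5]
 [525.8 127.5  84.5]]
index_bolt 0.55 [273.8, 255.7] 72 [456.7  46.6  97.3] [[450.2  38.5  40.2]
 [465.   55.3 100.6]]
label_roll 0.63 [180.3, 233.4] 930 [522.  265.7  49.1] [[489.3 234.5   2.1]
 [555.6 299.9  52.8]]
tape_measure 0.77 [366.1, 225.0] 572 [ 528.1 -151.    61.4] [[ 508.7 -186.1   33.7]
 [ 548.8 -120.8   66.2]]
```

```bash
python3 - <<'E'
from h import *
np.set_printoptions(precision=2,suppress=True)
im,d=snap('top','top1')
P,u,v=world('top',d)
B=np.array(viewer.cut_out('top','stop_base')[0]['pixels'])
Q,_,_=world('top',d,B)
q=Q[(Q[:,2]>5)&(Q[:,2]<14)]
print('base',cv2.minAreaRect(q[:,:2].astype(np.float32)))
for lo,hi,nm in((60,90,'grip'),(28,42,'mid'),(45,55,'fence')):
    m=(P[:,2]>lo)&(P[:,2]<hi)&(abs(P[:,0]-505)<110)&(P[:,1]>-90)&(P[:,1]<190)
    M=np.zeros(d.shape,np.uint8); M[v[m],u[m]]=1
    n,L,S,_=cv2.connectedComponentsWithStats(M)
    for i in range(1,n):
        if S[i,4]>25:
            k=m&(L[v,u]==i); print(nm,S[i,4],cv2.minAreaRect(P[k,:2].astype(np.float32)),np.median(P[k,2]))
c=cv2.resize(im[180:290,150:400],None,fx=3.2,fy=3.2,interpolation=cv2.INTER_CUBIC)
s,_=viewer.get_image('side')
e=cv2.resize(s[130:260,150:400],None,fx=3.2,fy=1.8,interpolation=cv2.INTER_CUBIC)
cv2.imwrite('pics/a.png',np.vstack([c[:,:,::-1],e[:,:,::-1]])[:600])
E
```

```text
base ((516.8330688476562, 55.964988708496094), (173.2727813720703, 270.06268310546875), 2.7592127323150635)
grip 121 ((511.30865478515625, 113.28501892089844), (30.60213851928711, 16.535417556762695), 1.91450035572052) 81.23884089173498
grip 237 ((451.43511962890625, 46.28021240234375), (33.92856216430664, 60.23023223876953), 4.585555553436279) 67.89188882011945
mid 2210 ((506.7500915527344, 55.91545867919922), (275.325439453125, 138.65748596191406), 80.51700592041016) 35.10335405597658
fence 80 ((573.5570678710938, 152.31710815429688), (63.979248046875, 5.151628494262695), 1.0400112867355347) 49.536803699351594
```

View pics/a.png

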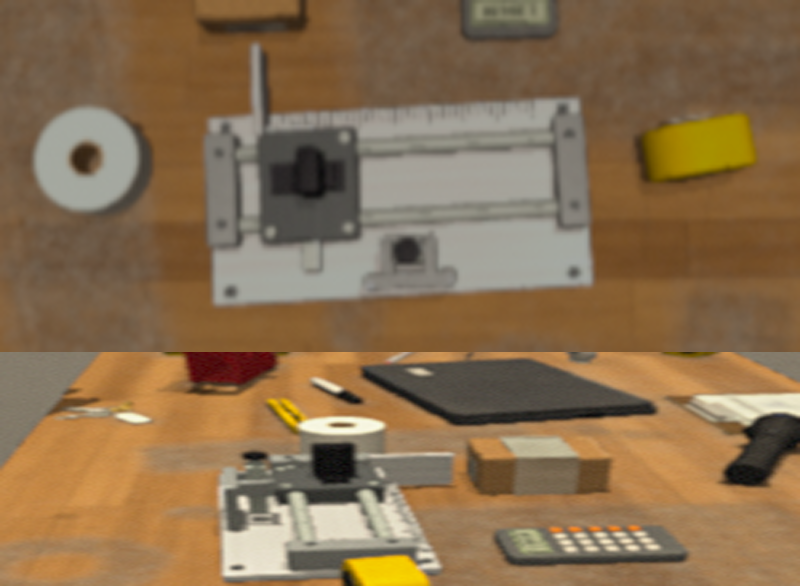

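The base is yawed about +2.8°, with the carriage at its +y end and the bridge and bolt to the -y side of it. In the crop the grip is near (313,172) and the knob near (407,248). Next I work out the move to above the grip.

```bash
cat >> h.py <<'E'
from scipy.spatial.transform import Rotation as R
YAW=np.radians(2.8); BY=np.array([-np.sin(YAW),np.cos(YAW),0]); BX=np.array([np.cos(YAW),np.sin(YAW),0])
def goal(p):
    s=ctrl.observe(); T=R.from_quat(s['orientation']); y=T.as_matrix()[:,1]; y=y*np.sign(y@BY)
    M=np.column_stack([np.cross(y,[0,0,0]),y,y])
    z=np.array([0,0,-1.]); Y=BY*np.sign(T.as_matrix()[:,1]@BY); G=R.from_matrix(np.column_stack([np.cross(Y,z),Y,z]))
    print('t',s['t'],'pos',s['eef_pos'],'F',s['force'],'by',s['force']@BY,'rot(tool,deg)',np.degrees((T.inv()*G).as_rotvec()))
    dp=np.array(p)-s['eef_pos']; print('shift/30 now',T.inv().apply(dp)/30,'after turn',G.inv().apply(dp)/30); print(T.as_matrix())
E
python3 - <<'E'
from h import *
np.set_printoptions(precision=2,suppress=True)
goal([511.3,113.3,125])
goal([511.3,113.3,43])
E
```

```text
t 0.85 pos [172.57 548.52 205.49] F [ 0.1   0.21 -0.38] by 0.20656701482969614 rot(tool,deg) [  0.    -0.   -20.26]
shift/30 now [-15.12 -10.45   2.68] after turn [-10.57 -15.04   2.68]
[[-0.95  0.3   0.  ]
 [ 0.3   0.95  0.  ]
 [ 0.    0.   -1.  ]]
t 0.85 pos [172.57 548.52 205.49] F [ 0.1   0.21 -0.38] by 0.20656701482969614 rot(tool,deg) [  0.    -0.   -20.26]
shift/30 now [-15.12 -10.45   5.42] after turn [-10.57 -15.04   5.42]
[[-0.95  0.3   0.  ]
 [ 0.3   0.95  0.  ]
 [ 0.    0.   -1.  ]]
```

```bash
python3 -m jog '{"linear":[[0,0,0],[0,0,0],[0,0,0],[-0.56,-0.8,0],[-0.56,-0.8,0],[-0.56,-0.8,0],[-0.56,-0.8,0],[-0.56,-0.8,0],[-0.56,-0.8,0],[-0.56,-0.8,0],[-0.56,-0.8,0],[-0.56,-0.8,0]],"rotation":[[0,0,-6.75],[0,0,-6.75],[0,0,-6.75],[0,0,0],[0,0,0],[0,0,0],[0,0,0],[0,0,0],[0,0,0],[0,0,0],[0,0,0],[0,0,0]],"grip":[0.45,0.45,0.45,0.45,0.45,0.45,0.45,0.45,0.45,0.45,0.45,0.45]}' 10
python3 -m jog '{"linear":[[-0.56,-0.8,0],[-0.56,-0.8,0],[-0.56,-0.8,0],[-0.56,-0.8,0],[-0.56,-0.8,0],[-0.56,-0.8,0],[-0.56,-0.8,0],[-0.56,-0.8,0],[-0.56,-0.8,0],[-0.5,-0.7,0],[0,0,0],[0,0,0]],"rotation":[[0,0,0],[0,0,0],[0,0,0],[0,0,0],[0,0,0],[0,0,0],[0,0,0],[0,0,0],[0,0,0],[0,0,0],[0,0,0],[0,0,0]],"grip":[0.45,0.45,0.45,0.45,0.45,0.45,0.45,0.45,0.45,0.45,0.45,0.45]}'
python3 - <<'E'
from h import *
np.set_printoptions(precision=2,suppress=True)
im,d=snap('wrist','w1')
for q in('grip_point','carriage','index_bolt','label_roll'):
    for r in viewer.cut_out('wrist',q)[:1]:
        P,u,v=world('wrist',d,np.array(r['pixels']));print(q,r['p'],r['location'],len(P))
        t=P[(P[:,2]>70)&(P[:,2]<105)]
        if len(t)>20: print(cv2.minAreaRect(t[:,:2].astype(np.float32)))
        if q=='carriage':
            t=P[(P[:,2]>31)&(P[:,2]<39)]
            if len(t)>20: print(cv2.minAreaRect(t[:,:2].astype(np.float32)))
goal([511.3,113.3,43])
E
```

```text
t: 1.85
eef_pos: [334.8, 338.9, 205.7]
orientation: [-0.024, 1.0, 0.0, 0.0]
force: [0.8, 0.5, -0.3]
opening: 42.5
finger_force: 0.0
t: 2.85
eef_pos: [512.0, 110.6, 205.3]
orientation: [-0.023, 1.0, 0.0, -0.0]
force: [0.2, 0.4, -0.2]
opening: 42.5
finger_force: 0.0
grip_point 0.8 [278.5, 198.5] 957
((509.4137268066406, 116.09930419921875), (32.405914306640625, 16.50326156616211), 2.611267328262329)
carriage 0.66 [282.6, 187.0] 6132
((509.2884826660156, 116.39310455322266), (32.40589904785156, 16.504058837890625), 2.6574454307556152)
((522.6852416992188, 121.59600830078125), (157.3336181640625, 69.98739624023438), 2.9546239376068115)
index_bolt 0.64 [203.0, 136.3] 493
((455.2374572753906, 50.608985900878906), (16.017799377441406, 17.10759735107422), 2.6706888675689697)
label_roll 0.97 [425.5, 209.2] 4921
t 3.1 pos [510.87 112.53 205.45] F [-0.06 -0.04  0.19] by -0.0380952906111535 rot(tool,deg) [ 0.01 -0.01  0.08]
shift/30 now [-0.02  0.02  5.42] after turn [-0.02  0.02  5.42]
[[-1.   -0.05 -0.  ]
 [-0.05  1.    0.  ]
 [ 0.    0.   -1.  ]]
```

View pics/w1.png

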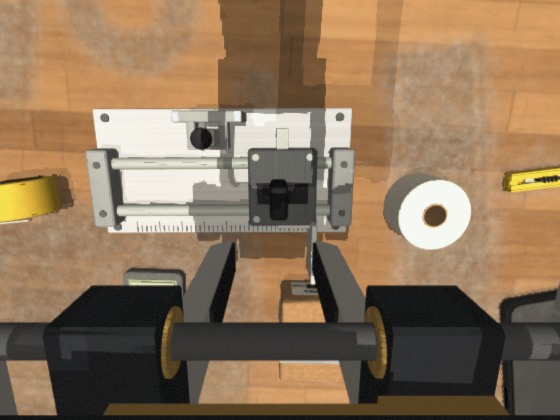

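The wrist view shows the fin at (278,198) between the finger lines, with clear space on both sides, and the knob at (203,136). I descend and close.

```bash
python3 -m jog '{"linear":[[0,0.08,0.8],[0,0,0.8],[0,0,0.8],[0,0,0.8],[0,0,0.8],[0,0,0.7],[0,0,0.5],[0,0,0.2],[0,0,0],[0,0,0]],"rotation":[[0,0,0],[0,0,0],[0,0,0],[0,0,0],[0,0,0],[0,0,0],[0,0,0],[0,0,0],[0,0,0],[0,0,0]],"grip":[0.45,0.45,0.45,0.45,0.45,0.45,0.45,0.45,0.45,0.45]}'
python3 -m jog '{"linear":[[0,0,0],[0,0,0],[0,0,0],[0,0,0],[0,0,0],[0,0,0],[0,0,0],[0,0,0]],"rotation":[[0,0,0],[0,0,0],[0,0,0],[0,0,0],[0,0,0],[0,0,0],[0,0,0],[0,0,0]],"grip":[0.05,0.05,0.05,0.05,0.05,0.05,0.05,0.05]}' 25
```

```text
t: 3.93
eef_pos: [511.6, 114.4, 43.9]
orientation: [-0.025, 1.0, 0.0, 0.0]
force: [0.6, 0.2, 0.2]
opening: 42.2
finger_force: 0.0
t: 4.6
eef_pos: [512.1, 114.0, 44.2]
orientation: [-0.024, 1.0, 0.0, 0.001]
force: [-1.2, 0.4, 5.1]
opening: 15.9
finger_force: 25.0
```

```bash
python3 -m jog '{"linear":[[0,-0.05,0],[0,-0.1,0],[0,-0.15,0],[0,-0.15,0],[0,-0.15,0],[0,-0.15,0],[0,-0.15,0],[0,-0.15,0],[0,-0.15,0],[0,-0.15,0],[0,-0.15,0],[0,-0.15,0]],"rotation":[[0,0,0],[0,0,0],[0,0,0],[0,0,0],[0,0,0],[0,0,0],[0,0,0],[0,0,0],[0,0,0],[0,0,0],[0,0,0],[0,0,0]],"grip":[0.05,0.05,0.05,0.05,0.05,0.05,0.05,0.05,0.05,0.05,0.05,0.05]}'
python3 -m jog '{"linear":[[0,-0.1,0],[0,-0.1,0],[0,-0.1,0],[0,-0.1,0],[0,-0.1,0],[0,-0.1,0],[0,-0.1,0],[0,-0.1,0],[0,-0.1,0],[0,-0.1,0],[0,-0.1,0],[0,-0.1,0]],"rotation":[[0,0,0],[0,0,0],[0,0,0],[0,0,0],[0,0,0],[0,0,0],[0,0,0],[0,0,0],[0,0,0],[0,0,0],[0,0,0],[0,0,0]],"grip":[0.05,0.05,0.05,0.05,0.05,0.05,0.05,0.05,0.05,0.05,0.05,0.05]}'
```

```text
t: 5.6
eef_pos: [514.6, 64.8, 44.2]
orientation: [-0.024, 1.0, 0.001, 0.001]
force: [-1.5, 1.7, 6.0]
opening: 15.9
finger_force: 25.0
t: 6.6
eef_pos: [516.4, 29.2, 44.2]
orientation: [-0.024, 1.0, 0.001, 0.001]
force: [-1.6, 3.1, 5.8]
opening: 15.8
finger_force: 25.0
```

```bash
python3 -m jog '{"linear":[[0,-0.1,0],[0,-0.1,0],[0,-0.1,0],[0,-0.1,0],[0,-0.1,0],[0,-0.1,0],[0,-0.1,0],[0,-0.1,0],[0,-0.1,0],[0,-0.1,0],[0,-0.1,0],[0,0,0]],"rotation":[[0,0,0],[0,0,0],[0,0,0],[0,0,0],[0,0,0],[0,0,0],[0,0,0],[0,0,0],[0,0,0],[0,0,0],[0,0,0],[0,0,0]],"grip":[0.05,0.05,0.05,0.05,0.05,0.05,0.05,0.05,0.05,0.05,0.05,0.05]}'
python3 - <<'E'
from h import *
np.set_printoptions(precision=1,suppress=True)
im,d=snap('wrist','w2'); iw=im.copy()
for n in ('wrist','top','side'):
    if n!='wrist': im,d=snap(n,n+'2')
    for q in('carriage','index_bolt'):
        for r in viewer.cut_out(n,q)[:1]:
            P,u,v=world(n,d,np.array(r['pixels']));print(n,q,round(r['p'],2),r['location'],len(P),np.percentile(P,[2,50,98],axis=0).ravel())
            if q=='carriage':
                B=P[(P[:,2]>30)&(P[:,2]<38)]; by=B@BY; bx=B@BX; print('edges',np.percentile(by,[2,98]))
cv2.imwrite('pics/b.png',np.hstack([cv2.resize(iw,(480,360)),cv2.resize(im[130:250,180:300],(320,360))])[:,:,::-1])
E
```

```text
t: 7.6
eef_pos: [518.0, -4.7, 44.2]
orientation: [-0.024, 1.0, 0.0, 0.001]
force: [0.7, 0.4, 5.7]
opening: 15.9
finger_force: 25.0
wrist carriage 0.93 [279.3, 215.6] 13693 [457.5 -33.6  29.4 496.9  -2.3  34.8 530.   32.4  82.2]
edges [-58.4   8.2]
wrist index_bolt 0.69 [416.2, 152.7] 3106 [447.8  39.   56.6 455.1  44.1  96.7 463.4  55.6  98.6]
top carriage 0.73 [248.0, 250.3] 3985 [432.  -64.1   6.5 477.4 110.7  11.4 554.  184.4  69.8]
edges [-90.5 161.5]
top index_bolt 0.44 [274.6, 257.4] 73 [449.9  38.5  32.  456.7  46.6  97.1 465.   55.3 100.5]
side carriage 0.88 [268.4, 219.7] 1274 [458.6 -34.9   8.2 534.4   3.   34.2 607.5  37.4  70.5]
edges [-59.8   7.2]
side index_bolt 0.45 [231.1, 194.7] 127 [451.3  38.8  25.7 457.9  41.8  79.5 464.2  58.3  98.2]
```

View pics/b.png

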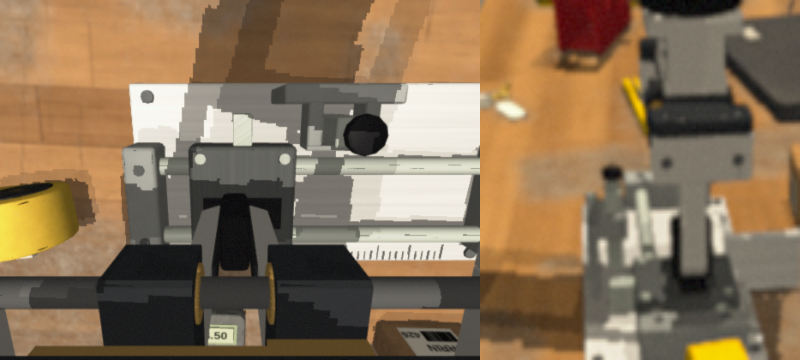

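The carriage is about 33 mm clear on the flat side: the lug is at (242,128) and the bolt/knob near (330–365,135). The bolt has dropped behind it. I bring it up, quickly at first.

```bash
python3 -m jog '{"linear":[[0,0.05,0],[0,0.1,0],[0,0.1,0],[0,0.1,0],[0,0.1,0],[0,0.1,0],[0,0.1,0],[0,0.1,0],[0,0.1,0],[0,0.1,0],[0,0.05,0],[0,0,0]],"rotation":[[0,0,0],[0,0,0],[0,0,0],[0,0,0],[0,0,0],[0,0,0],[0,0,0],[0,0,0],[0,0,0],[0,0,0],[0,0,0],[0,0,0]],"grip":[0.05,0.05,0.05,0.05,0.05,0.05,0.05,0.05,0.05,0.05,0.05,0.05]}'
python3 - <<'E'
from h import *
np.set_printoptions(precision=1,suppress=True)
s=ctrl.observe(); print(s['eef_pos'],s['force']@BY,s['force'])
for n in ('wrist','side'):
    im,d=snap(n,n+'3')
    for q in('carriage','index_bolt'):
        for r in viewer.cut_out(n,q)[:1]:
            P,u,v=world(n,d,np.array(r['pixels']));print(n,q,round(r['p'],2))
            B=P[(P[:,2]>30)&(P[:,2]<38)] if q=='carriage' else P[P[:,2]>90]; print('edges',np.percentile(B@BY,[2,98]))
E
```

```text
t: 9.05
eef_pos: [516.6, 25.0, 44.2]
orientation: [-0.024, 1.0, -0.001, 0.001]
force: [-0.0, -1.6, 5.5]
opening: 15.8
finger_force: 25.0
[516.6  25.   44.2] -1.5917785925778565 [-0.  -1.6  5.5]
wrist carriage 0.68
edges [-38.9  28.1]
wrist index_bolt 0.66
edges [17.6 33.3]
side carriage 0.97
edges [-39.5  27. ]
side index_bolt 0.59
edges [16.1 31. ]
```

```bash
python3 -m jog '{"linear":[[0,0.04,0],[0,0.05,0],[0,0.05,0],[0,0.05,0],[0,0.05,0],[0,0.04,0],[0,0.02,0],[0,0,0]],"rotation":[[0,0,0],[0,0,0],[0,0,0],[0,0,0],[0,0,0],[0,0,0],[0,0,0],[0,0,0]],"grip":[0.05,0.05,0.05,0.05,0.05,0.05,0.05,0.05]}'
for i in 1; do python3 -m jog '{"linear":[[0,0.02,0],[0,0.02,0],[0,0,0]],"rotation":[[0,0,0],[0,0,0],[0,0,0]],"grip":[0.05,0.05,0.05]}'; done
```

```text
t: 10.02
eef_pos: [516.1, 33.7, 44.2]
orientation: [-0.024, 1.0, -0.001, 0.001]
force: [-0.9, -1.6, 6.2]
opening: 15.7
finger_force: 25.0
t: 10.27
eef_pos: [516.1, 34.8, 44.2]
orientation: [-0.024, 1.0, -0.001, 0.001]
force: [-0.9, -2.5, 5.0]
opening: 15.9
finger_force: 25.0
```

```bash
python3 -m jog '{"linear":[[0,0.02,0],[0,0.02,0],[0,0,0]],"rotation":[[0,0,0],[0,0,0],[0,0,0]],"grip":[0.05,0.05,0.05]}'
```

```text
t: 10.52
eef_pos: [516.0, 36.0, 44.2]
orientation: [-0.024, 1.0, -0.001, 0.001]
force: [-0.6, -2.0, 6.1]
opening: 16.1
finger_force: 25.0
```

```bash
python3 -m jog '{"linear":[[0,0.02,0],[0,0.02,0],[0,0,0]],"rotation":[[0,0,0],[0,0,0],[0,0,0]],"grip":[0.05,0.05,0.05]}'
```

```text
t: 10.77
eef_pos: [516.0, 37.2, 44.2]
orientation: [-0.024, 1.0, -0.001, 0.001]
force: [-0.6, -2.4, 6.1]
opening: 15.8
finger_force: 25.0
```

```bash
python3 -m jog '{"linear":[[0,0.01,0],[0,0.01,0],[0,0,0]],"rotation":[[0,0,0],[0,0,0],[0,0,0]],"grip":[0.05,0.05,0.05]}'
```

```text
t: 11.02
eef_pos: [515.9, 37.7, 44.2]
orientation: [-0.024, 1.0, -0.001, 0.001]
force: [-0.9, -3.0, 5.3]
opening: 16.0
finger_force: 25.0
```

```bash
python3 -m jog '{"linear":[[0,0.01,0],[0,0.01,0],[0,0,0]],"rotation":[[0,0,0],[0,0,0],[0,0,0]],"grip":[0.05,0.05,0.05]}'
```

```text
t: 11.27
eef_pos: [515.9, 38.3, 44.2]
orientation: [-0.024, 1.0, -0.001, 0.001]
force: [-1.0, -2.8, 5.9]
opening: 15.8
finger_force: 25.0
```

```bash
python3 -m jog '{"linear":[[0,0.01,0],[0,0.01,0],[0,0,0]],"rotation":[[0,0,0],[0,0,0],[0,0,0]],"grip":[0.05,0.05,0.05]}'
```

```text
t: 11.52
eef_pos: [515.9, 38.9, 44.2]
orientation: [-0.024, 1.0, -0.001, 0.001]
force: [-1.1, -3.1, 6.1]
opening: 15.9
finger_force: 25.0
```

```bash
python3 -m jog '{"linear":[[0,0.01,0],[0,0.01,0],[0,0,0]],"rotation":[[0,0,0],[0,0,0],[0,0,0]],"grip":[0.05,0.05,0.05]}'
```

```text
t: 11.77
eef_pos: [515.8, 39.5, 44.2]
orientation: [-0.024, 1.0, -0.001, 0.001]
force: [0.2, -2.5, 6.0]
opening: 15.8
finger_force: 25.0
```

```bash
python3 -m jog '{"linear":[[0,0.01,0],[0,0.01,0],[0,0,0]],"rotation":[[0,0,0],[0,0,0],[0,0,0]],"grip":[0.05,0.05,0.05]}'
```

```text
t: 12.02
eef_pos: [515.8, 40.1, 44.2]
orientation: [-0.024, 1.0, -0.001, 0.001]
force: [0.1, -2.0, 5.5]
opening: 16.0
finger_force: 25.0
```

```bash
python3 -m jog '{"linear":[[0,0.01,0],[0,0.01,0],[0,0,0]],"rotation":[[0,0,0],[0,0,0],[0,0,0]],"grip":[0.05,0.05,0.05]}'
```

```text
t: 12.27
eef_pos: [515.8, 40.7, 44.2]
orientation: [-0.024, 1.0, -0.001, 0.001]
force: [-1.1, -2.6, 5.7]
opening: 15.5
finger_force: 25.0
```

```bash
python3 -m jog '{"linear":[[0,0.01,0],[0,0.01,0],[0,0,0]],"rotation":[[0,0,0],[0,0,0],[0,0,0]],"grip":[0.05,0.05,0.05]}'
```

```text
t: 12.52
eef_pos: [515.7, 41.3, 44.2]
orientation: [-0.024, 1.0, -0.001, 0.001]
force: [-1.0, -1.8, 5.8]
opening: 15.8
finger_force: 25.0
```

```bash
python3 -m jog '{"linear":[[0,0.01,0],[0,0.01,0],[0,0,0]],"rotation":[[0,0,0],[0,0,0],[0,0,0]],"grip":[0.05,0.05,0.05]}'
```

```text
t: 12.77
eef_pos: [515.7, 41.5, 44.2]
orientation: [-0.024, 1.0, -0.001, 0.001]
force: [-1.3, -4.0, 5.0]
opening: 15.6
finger_force: 25.0
```

Contact: the tool has started to lag the command. I continue in small steps.

```bash
python3 -m jog '{"linear":[[0,0.01,0],[0,0.01,0],[0,0,0]],"rotation":[[0,0,0],[0,0,0],[0,0,0]],"grip":[0.05,0.05,0.05]}'
```

```text
t: 13.02
eef_pos: [515.7, 41.5, 44.2]
orientation: [-0.024, 1.0, -0.002, 0.001]
force: [-1.1, -4.6, 5.4]
opening: 16.0
finger_force: 25.0
```

```bash
python3 -m jog '{"linear":[[0,0.01,0],[0,0.01,0],[0,0.01,0],[0,0,0],[0,0,0]],"rotation":[[0,0,0],[0,0,0],[0,0,0],[0,0,0],[0,0,0]],"grip":[0.05,0.05,0.05,0.05,0.05]}'
```

```text
t: 13.43
eef_pos: [515.7, 41.6, 44.2]
orientation: [-0.025, 1.0, -0.002, 0.001]
force: [-0.8, -7.6, 4.4]
opening: 15.6
finger_force: 25.0
```

```bash
python3 -m jog '{"linear":[[0,0.01,0],[0,0.01,0],[0,0.01,0],[0,0.01,0],[0,0,0],[0,0,0]],"rotation":[[0,0,0],[0,0,0],[0,0,0],[0,0,0],[0,0,0],[0,0,0]],"grip":[0.05,0.05,0.05,0.05,0.05,0.05]}'
```

```text
t: 13.93
eef_pos: [515.8, 41.7, 44.2]
orientation: [-0.025, 1.0, -0.003, 0.001]
force: [-0.7, -11.3, 4.2]
opening: 15.8
finger_force: 25.0
```

```bash
python3 -m jog '{"linear":[[0,0.01,0],[0,0,0],[0,0,0]],"rotation":[[0,0,0],[0,0,0],[0,0,0]],"grip":[0.05,0.05,0.05]}'
python3 - <<'E'
from h import *
f=[]
for i in range(8):
    viewer.get_image('side'); f.append(ctrl.observe()['force']@BY)
print(np.round(f,1),np.mean(f))
E
```

```text
t: 14.18
eef_pos: [515.8, 41.7, 44.2]
orientation: [-0.025, 1.0, -0.003, 0.001]
force: [-0.9, -12.2, 4.7]
opening: 16.4
finger_force: 25.0
[-11.9 -11.9 -11.5 -11.9 -12.5 -13.6 -12.7 -11.8] -12.201208712514962
```

Mean is 12.2 N; I nudge it slightly and hold for over a second.

```bash
python3 -m jog '{"linear":[[0,0.003,0],[0,0,0],[0,0,0],[0,0,0],[0,0,0],[0,0,0],[0,0,0],[0,0,0],[0,0,0],[0,0,0],[0,0,0],[0,0,0]],"rotation":[[0,0,0],[0,0,0],[0,0,0],[0,0,0],[0,0,0],[0,0,0],[0,0,0],[0,0,0],[0,0,0],[0,0,0],[0,0,0],[0,0,0]],"grip":[0.05,0.05,0.05,0.05,0.05,0.05,0.05,0.05,0.05,0.05,0.05,0.05]}'
python3 - <<'E'
from h import *
f=[]
for i in range(10):
    viewer.get_image('side'); f.append(ctrl.observe()['force']@BY)
print(np.round(f,1),np.mean(f))
E
```

```text
t: 15.58
eef_pos: [515.7, 41.7, 44.2]
orientation: [-0.025, 1.0, -0.004, 0.001]
force: [1.0, -12.3, 5.2]
opening: 15.8
finger_force: 25.0
[-12.2 -12.1 -12.1 -12.1 -12.  -11.5 -11.5 -11.3 -12.3 -11.9] -11.903028753660383
```

```bash
python3 -m jog '{"linear":[[0,0.006,0],[0,0,0],[0,0,0],[0,0,0],[0,0,0],[0,0,0],[0,0,0],[0,0,0],[0,0,0],[0,0,0],[0,0,0],[0,0,0]],"rotation":[[0,0,0],[0,0,0],[0,0,0],[0,0,0],[0,0,0],[0,0,0],[0,0,0],[0,0,0],[0,0,0],[0,0,0],[0,0,0],[0,0,0]],"grip":[0.05,0.05,0.05,0.05,0.05,0.05,0.05,0.05,0.05,0.05,0.05,0.05]}'
python3 - <<'E'
from h import *
f=[]
for i in range(14):
    viewer.get_image('side'); f.append(ctrl.observe()['force']@BY)
print(np.round(f,1),np.mean(f))
E
```

```text
t: 17.08
eef_pos: [515.8, 41.7, 44.2]
orientation: [-0.025, 1.0, -0.004, 0.001]
force: [-1.2, -13.2, 4.7]
opening: 15.8
finger_force: 25.0
[-12.6 -12.6 -12.9 -12.5 -12.5 -12.9 -12.6 -13.  -12.8 -13.1 -13.  -12.6
 -13.1 -12.1] -12.735422130405953
```

Held at 12.7 N for over a second. I ease off most of the push and open gently while still bearing on it.

```bash
python3 -m jog '{"linear":[[0,-0.02,0],[0,-0.02,0],[0,-0.02,0],[0,-0.02,0],[0,-0.01,0],[0,0,0]],"rotation":[[0,0,0],[0,0,0],[0,0,0],[0,0,0],[0,0,0],[0,0,0]],"grip":[0.05,0.05,0.05,0.05,0.05,0.05]}'
```

```text
t: 18.28
eef_pos: [515.7, 41.6, 44.2]
orientation: [-0.024, 1.0, -0.001, 0.001]
force: [0.2, -5.0, 4.4]
opening: 15.9
finger_force: 25.0
```

```bash
python3 -m jog '{"linear":[[0,0,0],[0,0,0],[0,0,0],[0,0,0],[0,0,0],[0,0,0],[0,0,0]],"rotation":[[0,0,0],[0,0,0],[0,0,0],[0,0,0],[0,0,0],[0,0,0],[0,0,0]],"grip":[0.25,0.35,0.45,0.45,0.45,0.45,0.45]}'
python3 - <<'E'
from h import *
np.set_printoptions(precision=1,suppress=True)
s=ctrl.observe(); print(s['eef_pos'],s['eef_pos']@BY,s['force'])
im,d=snap('wrist','w4')
for q in('grip_point','carriage'):
    for r in viewer.cut_out('wrist',q)[:1]:
        P,u,v=world('wrist',d,np.array(r['pixels']));B=P[(P[:,2]>30)&(P[:,2]<38)]; G=P[P[:,2]>78]
        print(q,np.percentile(B@BY,[2,98]) if len(B) else'',np.percentile(G@BY,[2,98]) if len(G) else '')
cv2.imwrite('pics/c.png',im[:,:,::-1])
E
```

```text
t: 18.87
eef_pos: [514.7, 43.6, 43.3]
orientation: [-0.024, 1.0, 0.0, -0.0]
force: [0.4, -0.3, 0.0]
opening: 42.1
finger_force: 0.0
[514.7  43.6  43.3] 18.375907028443944 [ 0.4 -0.3  0. ]
grip_point [ 0.2 31.2] [ 8.4 23.7]
carriage [-22.   43.9] [ 8.4 23.7]
```

View pics/c.png

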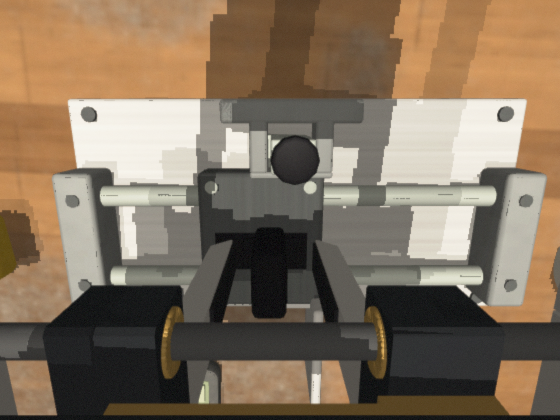

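The wrist view shows the fingers open and clear of the fin at (268,270). The grip sits about 5 mm to +y of the carriage centre, and the lug is at the bolt. I lift straight up.

```bash
python3 -m jog '{"linear":[[0,0,-0.3],[0,0,-0.6],[0,0,-0.8],[0,0,-0.8],[0,0,-0.8],[0,0,-0.8],[0,0,-0.5],[0,0,-0.2],[0,0,0],[0,0,0],[0,0,0]],"rotation":[[0,0,0],[0,0,0],[0,0,0],[0,0,0],[0,0,0],[0,0,0],[0,0,0],[0,0,0],[0,0,0],[0,0,0],[0,0,0]],"grip":[0.45,0.45,0.45,0.45,0.45,0.45,0.45,0.45,0.45,0.45,0.45]}'
python3 - <<'E'
from h import *
np.set_printoptions(precision=1,suppress=True)
im,d=snap('wrist','w5')
for q in('grip_point','carriage','index_bolt'):
    for r in viewer.cut_out('wrist',q)[:1]:
        P,u,v=world('wrist',d,np.array(r['pixels']));B=P[(P[:,2]>30)&(P[:,2]<38)]; G=P[P[:,2]>75]
        print(q,np.percentile(B@BY,[2,98]) if len(B) else'',np.percentile(G@BY,[2,98]) if len(G) else '')
print(order.finish_job())
E
```

```text
t: 19.93
eef_pos: [513.8, 43.5, 186.0]
orientation: [-0.024, 1.0, 0.0, -0.001]
force: [0.6, 0.2, 0.6]
opening: 42.7
finger_force: 0.0
grip_point [ 1.6 31.5] [ 8.6 23.9]
carriage [-22.4  44.5] [ 8.6 23.8]
index_bolt  [17.1 33.9]
the job is handed in; nothing more can be done
None
```

Job handed in, with no verdict returned: I backed the carriage about 33 mm clear under the bolt, brought it up and held it at about 12.7 N for over a second (highest reading 13.6 N), then let go; the last wrist picture puts the lug at the flat face within camera accuracy and the grip about 5 mm to the +y side of its slack, and the arm came nowhere near the things round about, though I did not re-measure them.

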